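# Put the graphite paddle away in the tilted rack

### The job

On the glass bench, draw the graphite paddle up out of the wooden tool block and slide its blade edgewise, tip first, into the slot of the tilted rack, handle leaning back out along the slot's slope. Keep hold of it until the blade is fully home on the slot's floor, then let go. Leave the reamer in its hole and the slab, mould and jar standing where they are.

Things in the scene. Friction and masses are not known exactly. Their poses are not given: they have to be found in the camera images.
- paddle: Graphite paddle, 190 mm long, 90 g: black blade 80 long, 50 wide, 6 thick; steel shank 8 in diameter, 20 long; flat pale wood handle 90 long, 24 wide, 14 thick (100 to 190 from the tip). Origin: middle of the blade's tip edge; z from tip to handle, x thickness, y width; same after a half turn about z. Stands tip down in the tool block, leaning a few degrees.
- paddle_tip (a point): Middle of the blade's tip edge (same point as the paddle's origin).
- paddle_grip (a point): Point on the paddle's axis inside the wooden handle, 150 mm from the tip.
- caddy: Wooden tool block fixed to the bench, 60 (x) x 150 (y) x 66 mm high, origin at the centre of its underside, z up. Two upright pockets 60 deep (floors 6 above the bench): a narrow one, 11 (x) x 57 (y), centred at y = -30, holds the paddle; a 15 mm square hole at y = +50 holds the reamer.
- reamer: Slim round reamer, 120 mm long, 12 in diameter, steel with a dark wood top, standing in the square hole of the tool block; stays there. Origin at its lower end, z up.
- cradle: Steel cradle of the rack, fixed on a foot plate (150 x 130 x 8 mm), facing up and to its front, tilted 30 degrees. It carries a wooden block, 92 (x) x 89.5 (y) x 60, whose flat face is this frame's plane z = 0. Origin: in that face, mid cradle, 88 above the bench. z points out of the face, 30 degrees from vertical; x runs up the face's slope; y level across it.
- rack_slot (a point): Nominal slot mouth = cradle origin. The block has one slot cut straight in along cradle -z, 56 long (x, centred at x = 0), 9.5 wide (y), 50 deep, closed floor. The block is clamped anywhere sideways: the true slot's middle lies at cradle y = -10 to +10 mm, and this is not measured: feel for it with the blade, or look. Blade width goes along x, thickness along y.
- slab: Loose black graphite slab lying flat, 70 x 100 x 12 mm; origin at the centre of its underside; leave alone.
- mould: Loose brass mould, round, 60 in diameter at the foot, 55 high; origin at the centre of its underside; leave standing.
- jar: Loose small glass jar with a steel lid, 60 in diameter, 75 high; origin at the centre of its underside; leave standing.
Not all that is in view belongs to the job. Leave any yellow look-alike of the caddy alone.

How it is judged:
On the way, in this order (a step that is already met when the one before it is completed fails the run):
1. the paddle is held in the fingers, its tip clear above the tool block (z of paddle_tip in the frame of caddy above 0.07 m and contact force between the fingers and paddle above 1 N), for 0.1 s.
2. the blade is fully home in the rack's slot (tip within 7 mm of the floor) while the fingers still hold the paddle (z of paddle_tip in the frame of cradle below -0.043 m and x of paddle_tip in the frame of cradle between -0.012 and 0.012 m and y of paddle_tip in the frame of cradle between -0.02 and 0.02 m and angle between the z axis of paddle and the z axis of cradle, either way round below 0.22 rad and contact force between the fingers and paddle above 1 N), for 0.1 s.
At the end, for the whole second after the job is handed in: Blade in the slot: tip over 43 mm below the face, within 12 mm of its middle along x and 20 mm of y=0, axis within 0.22 rad of the cradle's z; released, at rest. Reamer's foot under 20 mm above the bench in its hole. Slab, mould, jar moved under 30 mm; mould, jar tilted under 0.3 rad (z of paddle_tip in the frame of cradle below -0.043 m and x of paddle_tip in the frame of cradle between -0.012 and 0.012 m and y of paddle_tip in the frame of cradle between -0.02 and 0.02 m and angle between the z axis of paddle and the z axis of cradle, either way round below 0.22 rad and linear speed of paddle below 0.02 m/s and contact force between the fingers and paddle below 0.05 N and distance of each of slab, mould, jar from where it was at the start of the episode below 0.03 m and angle between each of mould, jar's own z axis and vertical below 0.3 rad and z of reamer in the frame of caddy below 0.02 m); the robot touches nothing.
It fails at once if the slab, mould or jar is shifted by 30 mm or more, or the mould or jar tipped over (not (distance of each of slab, mould, jar from where it was at the start of the episode below 0.03 m and angle between each of mould, jar's own z axis and vertical below 0.3 rad)).
It fails at once if the reamer is pulled out of its hole (z of reamer in the frame of caddy above 0.04 m).
It also fails if it takes over 56 s, if anything falls off the work surface, if the arm or the gripper's body presses on something with over 40 N, if the wrist force passes 120 N, or if a joint passes its speed limit or range.

### The arm

A 6-joint arm with a two-finger parallel gripper is mounted at the origin on the work surface. World frame = base frame: x ahead of the robot, y to its left, z up, the work surface at z = 0. Lengths are in m, angles in rad, forces in N, time in s.
With the tool pointing down it reaches from about 0.375 to 0.975 m from the base axis. Payload 3.8 kg.
Tool frame: the origin (TCP) lies at the very end of the fingers, on their centre line; the grasp point (between the pads) lies 19 mm behind it; z points along the fingers, y is the line along which they close (so a half turn about z gives the same grasp; the last joint's range is limited). The gripper opens to 85 mm and grips with 20 to 120 N. Pads are 22 mm wide; open, the fingers measure 114 mm over their backs; the gripper's body (76 mm by 85 mm) begins 54 mm behind the grasp point. The pads swing forward as they close: fully open they stand 13 mm farther back than shut.
Start: joints at [-1.36, 0.264, 1.604, -0, 1.274, -0.037], TCP at [0.166, -0.654, 0.231] pointing down, gripper open.
Joint ranges: [-2.63, 2.63], [-0.94, 2.18], [0.31, 2.57], [-1.31, 4.45], [0, 2.66], [-2.55, 2.55]. Speed limits (rad/s): [2.57, 2.57, 3.14, 3.14, 3.14, 3.14].

### API

Orientations are given as a rotation vector (axis times angle).
In Python, from workcell import read_state, read_camera, calibration, finish_job gives the robot as it stands.
- The arm moves only by the tool step_arm, never from a script. Its argument "commands" is a list of rows, each an object of numbers: "fingers": the gripper's target within -1 to 1 (shut at 1, half-way at 0, fully open at -1); "dx", "dy", "dz": the shift along the tool's x, y, z in m; "roll": the turn about the tool's z in degrees. In form: [{"fingers": .., "dx": .., "dy": .., "dz": .., "roll": ..}, ...]. A call has 1 to 8 rows; each row is the pose to reach, as a shift and turn from the pose commanded when the call began, along the tool's axes at that moment; what a row does not reach only later rows make up. A row lasts 1/8 s, in which the tool goes at most 62.5 mm and 10.7 degrees, less where a joint would pass 70% of its speed; a pose out of reach is approached as far as the arm can. A call with a gripper value outside its range is refused whole. The fingers move at their own pace and stop on an object; "squeeze" is the grip in N (left out, the last holds). Time passes only in rows, so rows that repeat a pose let the fingers close. It gives the time, the measured TCP pose, the force, the opening and the grip force at its end, in the units of the state.
- read_state(): the state, without advancing time (a new reading comes with each control period).
- read_camera(name): name is "side" or "top" or "wrist"; returns (picture, depth): 400x640x3 uint8, blue, green, red; 400x640 float32, m along the optical axis (not along the pixel's ray), 0 where there is no reading.
- calibration(name): a dict with "intrinsics" (3x3 intrinsics, pixels), "world_to_cam" (4x4, takes a point from world to camera coordinates). Camera axes: x right, y up, looking along -z (the intrinsics and any distortion apply to the point x, -y, -z); pixel columns grow to the right and rows downward; lengths in m; the calibration is good to about 2 mm. A picture is of the moment at which its call begins: read the wrist's pose just before it. calibration takes no time and is no camera call; for the wrist camera it gives the pose at the moment of the call.
- finish_job(): hands the job in; it is judged then, once.
The state is a dict: "time": time; "q": joint angles; "joint_vel": joint speeds; "joint_torque": joint torques, N m; "tool_pos": TCP position; "tcp_rot": TCP orientation; "wrist_force": force on the tool from outside, world axes, zero at the start; "torque": the same for the moment, N m; "width": opening from 0.0 (shut) to 1.0 (fully open); "grip_force": force on a finger pad.
Only numpy, scipy, OpenCV 4.12 (cv2) and the standard library are available. Lean on these libraries where they do the work, as an engineer would, in place of code of your own. Each camera call takes 0.05 s, during which the arm holds its last target. There are 200 camera calls.

## Working session

There is one attempt and no reset: what is moved stays moved. The work goes in short steps, Python scripts to look and compute and a tool call to move; the robot and the scene stay as the last step left them, time stands still between calls to the robot, and variables do not carry over. Pictures are saved under pics/ and viewed, at most 10 in all, crops included, and the job is handed in when it is done.

Besides the shell and the picture viewer there is one more tool, called after "Call:" as name(argument=value, ...) on one line, values as JSON. step_arm: Moves the arm, as the interface text tells. Its arguments: {"type":"object","properties":{"commands":{"type":"array","items":{"type":"object","properties":{"fingers":{"type":"number"},"dx":{"type":"number"},"dy":{"type":"number"},"dz":{"type":"number"},"roll":{"type":"number"}}}},"squeeze":{"type":"number"}},"required":["commands"]}

```bash
mkdir -p pics; cat > h.py <<'E'
import numpy as np,cv2
from workcell import *
def world(name,depth,cal):
    K=np.array(cal["intrinsics"]);T=np.linalg.inv(np.array(cal["world_to_cam"]))
    v,u=np.mgrid[:400,:640]
    x=(u-K[0,2])/K[0,0]*depth;y=(v-K[1,2])/K[1,1]*depth
    P=np.stack([x,-y,-depth,np.ones_like(depth)],-1)@T.T
    P[depth==0]=np.nan
    return P[...,:3]
def grab(name):
    cal=calibration(name);im,d=read_camera(name)
    return im,world(name,d,cal),cal
E
python3 - <<'E'
from h import *
for n in("side","top"):
    im,P,c=grab(n);np.savez(n,im=im,P=P,d=np.array(0));cv2.imwrite(f"pics/{n}0.png",im)
    print({k:np.round(v,3).tolist() for k,v in c.items()})
print(read_state())
E
```

```text
{'intrinsics': [[435.237, 0.0, 324.636], [0.0, 435.237, 205.815], [0.0, 0.0, 1.0]], 'world_to_cam': [[-0.994, -0.111, -0.007, 0.504], [0.058, -0.57, 0.819, -0.1], [-0.095, 0.814, 0.573, -1.078], [0.0, 0.0, 0.0, 1.0]]}
{'intrinsics': [[487.262, 0.0, 322.508], [0.0, 487.262, 196.217], [0.0, 0.0, 1.0]], 'world_to_cam': [[-0.021, -1.0, -0.02, 0.076], [0.995, -0.023, 0.094, -0.53], [-0.094, -0.018, 0.995, -1.28], [0.0, 0.0, 0.0, 1.0]]}
{'time': 0.1, 'q': array([-1.35989736e+00,  2.64727180e-01,  1.60527706e+00,  1.98785204e-07,
        1.27370331e+00, -3.68914012e-02]), 'joint_vel': array([-0.001037  , -0.00068943, -0.00180394, -0.00069312,  0.0004908 ,
        0.00213213]), 'joint_torque': array([ 1.67118587e-04, -5.16706717e+01, -3.68590522e+01, -1.02824602e-04,
        6.22069841e-03,  2.51186954e-06]), 'tool_pos': array([ 0.16541327, -0.65371544,  0.23003186]), 'tcp_rot': array([-3.11542096e+00, -3.87972730e-01,  2.88177901e-04]), 'wrist_force': array([ 0.05034803,  0.00701841, -0.41633342]), 'torque': array([-0.01069367,  0.0285285 ,  0.01379876]), 'grip_force': 0.0, 'width': 1.0025701477755373}
```

View pics/side0.png

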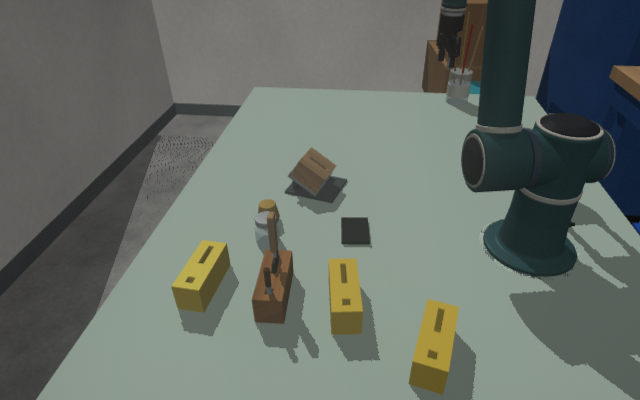

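View pics/top0.png

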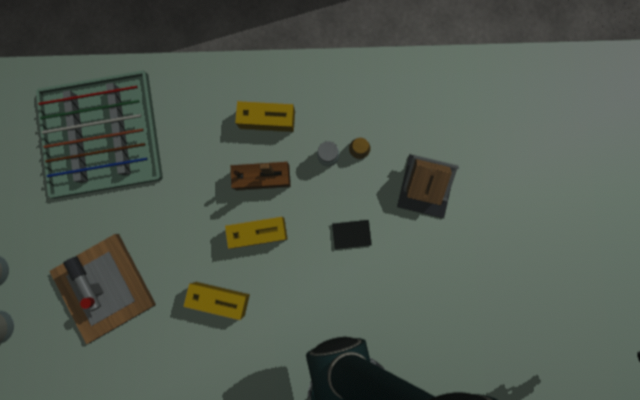

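The brown block with the paddle and reamer is the caddy: side (273,287), top (260,175). The three yellow blocks are look-alikes, at top (265,115), (256,233) and (216,300). The rack is at top (430,187), the slab at (351,234), the mould at (360,148) and the jar at (328,152). Next I'll measure and make one enlarged crop.

```bash
python3 - <<'E'
from h import *
t=np.load("top.npz");P=t["P"];im=t["im"];s=np.load("side.npz");Q=s["P"];ims=s["im"]
def reg(P,r,z0,z1):
    u0,v0,u1,v1=r;p=P[v0:v1,u0:u1].reshape(-1,3);return p[(p[:,2]>z0)&(p[:,2]<z1)]
p=reg(P,(222,155,298,195),.058,.073);r=cv2.minAreaRect(p[:,:2].astype(np.float32)*1000);print("caddy",len(p),r,np.median(p[:,2]))
for n,A,R in(("top",P,(222,140,298,200)),("side",Q,(245,195,300,325))):
    p=reg(A,R,.1,.35);print(n,"tall",len(p))
    for z in np.arange(.1,.24,.015):
        q=p[(p[:,2]>=z)&(p[:,2]<z+.015)]
        if len(q)>2: print(round(z,3),len(q),q.mean(0).round(4),q.min(0).round(3),q.max(0).round(3))
# cradle plane
for n,A,R in(("top",P,(395,145,465,222)),("side",Q,(283,143,350,203))):
    p=reg(A,R,.06,.14);
    best=None;rng=np.random.default_rng(0)
    for _ in range(500):
        a=p[rng.choice(len(p),3,False)];nn=np.cross(a[1]-a[0],a[2]-a[0]);l=np.linalg.norm(nn)
        if l<1e-5: continue
        nn/=l;nn*=np.sign(nn[2])
        if abs(nn[2]-.866)>.1: continue
        k=abs((p-a[0])@nn)<.003
        if best is None or k.sum()>best.sum(): best=k
    q=p[best];c=q.mean(0);nn=np.linalg.svd(q-c)[2][2];nn*=np.sign(nn[2])
    y=np.cross([0,0,1],nn);y/=np.linalg.norm(y);x=np.cross(y,nn)
    if x[2]<0:x=-x;y=np.cross(nn,x)
    L=np.c_[(q-c)@x,(q-c)@y]*1000;L=L.astype(np.float32)
    print(n,len(q),"c",c.round(4),"n",nn.round(3),"x",x.round(3),"y",y.round(3),"rect",cv2.minAreaRect(L), np.percentile(L,[1,99],axis=0).round(1))
a=cv2.resize(im[120:225,220:460],(720,315),interpolation=cv2.INTER_CUBIC)
b=cv2.resize(ims[140:330,240:360],None,fx=1.47,fy=1.47)
b=cv2.resize(ims[200:325,240:360],(270,281),interpolation=cv2.INTER_CUBIC);c2=cv2.resize(ims[140:205,280:352],(311,281),interpolation=cv2.INTER_CUBIC)
o=np.zeros((600,720,3),np.uint8);o[:315]=a;o[318:599,:270]=b;o[318:599,280:591]=c2
cv2.imwrite("pics/crop1.png",np.clip(o*1.4,0,255).astype(np.uint8))
E
```

```text
caddy 1094 ((589.4276123046875, 228.7860565185547), (61.050689697265625, 151.28707885742188), 2.303905725479126) 0.06591276234926002
top tall 153
0.1 14 [0.5848 0.229  0.1092] [0.581 0.186 0.102] [0.593 0.278 0.115]
0.115 29 [0.5856 0.2546 0.1246] [0.581 0.185 0.117] [0.591 0.282 0.13 ]
0.13 14 [0.5858 0.1929 0.1378] [0.583 0.185 0.131] [0.595 0.206 0.145]
0.145 9 [0.5865 0.1916 0.1539] [0.583 0.185 0.149] [0.595 0.206 0.16 ]
0.16 14 [0.5856 0.1927 0.1674] [0.583 0.185 0.161] [0.594 0.206 0.174]
0.175 13 [0.5871 0.193  0.1841] [0.583 0.186 0.175] [0.598 0.206 0.19 ]
0.19 60 [0.5897 0.1976 0.1948] [0.583 0.185 0.191] [0.598 0.209 0.201]
side tall 424
0.1 52 [0.5881 0.2586 0.108 ] [0.582 0.192 0.1  ] [0.597 0.285 0.115]
0.115 99 [0.5882 0.2438 0.1232] [0.582 0.185 0.115] [0.598 0.287 0.13 ]
0.13 49 [0.5894 0.2071 0.1373] [0.584 0.194 0.13 ] [0.597 0.212 0.144]
0.145 52 [0.5891 0.2054 0.1524] [0.584 0.188 0.145] [0.598 0.211 0.16 ]
0.16 51 [0.5894 0.2067 0.1673] [0.584 0.193 0.16 ] [0.597 0.211 0.175]
0.175 57 [0.5895 0.2056 0.1823] [0.584 0.188 0.175] [0.598 0.21  0.19 ]
0.19 64 [0.5905 0.2013 0.1961] [0.584 0.187 0.191] [0.598 0.213 0.2  ]
top 904 c [ 0.5499 -0.207   0.0885] n [-0.493  0.128  0.861] x [ 0.833 -0.217  0.509] y [ 0.252  0.968 -0.   ] rect ((-1.0660171508789062, -0.9112892150878906), (90.12356567382812, 94.65855407714844), 89.38324737548828) [[-47.2 -44.9]
 [ 44.8  43.6]]
side 556 c [ 0.5518 -0.2046  0.0904] n [-0.491  0.14   0.86 ] x [ 0.827 -0.236  0.51 ] y [0.274 0.962 0.   ] rect ((-1.1351089477539062, -2.429767608642578), (91.51355743408203, 95.24248504638672), 0.5969390869140625) [[-46.4 -47.8]
 [ 43.9  43. ]]
```

View pics/crop1.png

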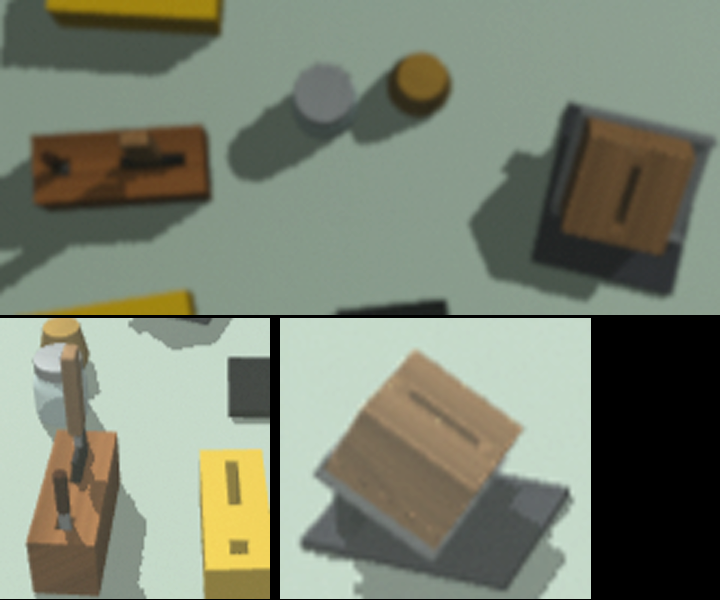

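The crop confirms it. The brown block holds the paddle and the reamer, and the block in the cradle shows a slot near its middle, running up the slope. I'll move towards the paddle and turn so the fingers close along its thickness.

Call:
step_arm(commands=[{"fingers": -1,"dx": 0.04,"dy": -0.046,"dz": -0.02,"roll": -9.7},{"fingers": -1,"dx": 0.08,"dy": -0.092,"dz": -0.04,"roll": -19.5},{"fingers": -1,"dx": 0.12,"dy": -0.138,"dz": -0.06,"roll": -29},{"fingers": -1,"dx": 0.16,"dy": -0.184,"dz": -0.08,"roll": -39},{"fingers": -1,"dx": 0.2,"dy": -0.23,"dz": -0.08,"roll": -49},{"fingers": -1,"dx": 0.24,"dy": -0.276,"dz": -0.08,"roll": -58.5},{"fingers": -1,"dx": 0.28,"dy": -0.322,"dz": -0.08,"roll": -68},{"fingers": -1,"dx": 0.32,"dy": -0.368,"dz": -0.08,"roll": -78}], squeeze=40)

```text
time: 1.1
tool_pos: [0.3857, -0.2173, 0.3111]
tcp_rot: [2.172, 2.269, 0.0]
wrist_force: [1.6, -0.7, -0.3]
width: 0.997
grip_force: 0.0
```

```bash
cat >> h.py <<'E'
from scipy.spatial.transform import Rotation as Ro
def tool():
    s=read_state();return np.array(s["tool_pos"]),Ro.from_rotvec(s["tcp_rot"]).as_matrix()
def rel(target):
    p,R=tool();return (R.T@(np.array(target)-p)).round(4)
E
python3 - <<'E'
from h import *
p,R=tool();print(p,R.round(3).tolist(),rel([.59,.199,.30]))
# slot refine from stored top image
t=np.load("top.npz");P=t["P"];im=t["im"].astype(int).sum(2)
c=np.array([.5508,-.2058,.0885]);n=np.array([-.492,.134,.86]);n/=np.linalg.norm(n)
for nm in("top","side"):
    f=np.load(nm+".npz");cal=calibration(nm);K=np.array(cal["intrinsics"]);W=np.array(cal["world_to_cam"]);g=f["im"].astype(int).sum(2)
    T=np.linalg.inv(W);v,u=np.mgrid[:400,:640];d=np.stack([(u-K[0,2])/K[0,0],-(v-K[1,2])/K[1,1],-np.ones(u.shape)],-1)@T[:3,:3].T
    o=T[:3,3];cc=c+ (0 if nm=="top" else 0.0015)*n
    X=o+d*(((cc-o)@n)/(d@n))[...,None]
    y=np.cross([0,0,1],n);y/=-np.linalg.norm(y);y=y if y[1]>0 else -y;x=np.cross(y,n)
    A=(X-c)@x*1000;B=(X-c)@y*1000
    inn=(abs(A)<35)&(abs(B)<25);th=np.median(g[inn])*.72;m=inn&(g<th)
    q=np.c_[A[m],B[m]].astype(np.float32);print(nm,m.sum(),th,cv2.minAreaRect(q),"mid3d",(c+q.mean(0)[0]*x/1000+q.mean(0)[1]*y/1000).round(4),"xy",q.mean(0),"fit",cv2.fitLine(q,1,0,.01,.01).ravel(),"x",x.round(3),"y",y.round(3))
E
```

```text
[ 0.38574314 -0.21731581  0.31105837] [[-0.044, 0.999, 0.0], [0.999, 0.044, -0.0], [-0.0, 0.0, -1.0]] [0.407  0.2222 0.0111]
top 46 103.67999999999999 ((-0.2512531280517578, -2.6980504989624023), (6.42086124420166, 48.23538589477539), 89.86689758300781) mid3d [ 0.5502 -0.2085  0.0886] xy [ 0.15096648 -2.758816  ] fit [ 9.9999404e-01 -3.4441389e-03  3.5123405e+00 -2.7174170e+00] x [ 0.83  -0.226  0.51 ] y [ 0.263  0.965 -0.   ]<stdin>:14: RuntimeWarning: Mean of empty slice.
  ret = um.true_divide(
Traceback (most recent call last):
cv2.error: OpenCV(4.12.0) /io/opencv/modules/imgproc/src/linefit.cpp:50: error: (-215:Assertion failed) count > 0 in function 'fitLine2D_wods'
```

Call:
step_arm(commands=[{"fingers": -1,"dx": 0.051,"dy": 0.028,"dz": 0},{"fingers": -1,"dx": 0.102,"dy": 0.056,"dz": 0},{"fingers": -1,"dx": 0.153,"dy": 0.083,"dz": 0},{"fingers": -1,"dx": 0.204,"dy": 0.111,"dz": 0},{"fingers": -1,"dx": 0.255,"dy": 0.139,"dz": 0},{"fingers": -1,"dx": 0.306,"dy": 0.167,"dz": 0},{"fingers": -1,"dx": 0.357,"dy": 0.195,"dz": 0},{"fingers": -1,"dx": 0.407,"dy": 0.222,"dz": 0}])

```text
invalid input
```

Call:
step_arm(commands=[{"fingers": -1,"dx": 0,"dy": 0,"dz": 0},{"fingers": -1,"dx": 0,"dy": 0,"dz": 0}])

```text
invalid input
```

```bash
python3 - <<'E'
from h import *
p,R=tool();im,P,c=grab("wrist");cv2.imwrite("pics/w1.png",np.clip(im*1.5,0,255).astype(np.uint8))
m=(P[...,2]>.17)&(P[...,2]<.21)&(abs(P[...,0]-.59)<.05)&(abs(P[...,1]-.2)<.05)
q=P[m];print(p,len(q),q.mean(0).round(4) if len(q) else 0, np.percentile(q,[2,98],axis=0).round(4))
t=q[q[:,2]>np.percentile(q[:,2],50)];print(cv2.minAreaRect((t[:,:2]*1000).astype(np.float32)),t[:,2].mean())
for z in np.arange(.07,.2,.02):
  k=(abs(P[...,2]-z)<.01)&(abs(P[...,0]-.59)<.03)&(abs(P[...,1]-.2)<.03);q=P[k]
  if len(q)>5:print(z.round(3),len(q),np.percentile(q,[3,97],axis=0).round(4).tolist())
E
```

```text
Traceback (most recent call last):
IndexError: index -1 is out of bounds for axis 0 with size 0
```

View pics/w1.png

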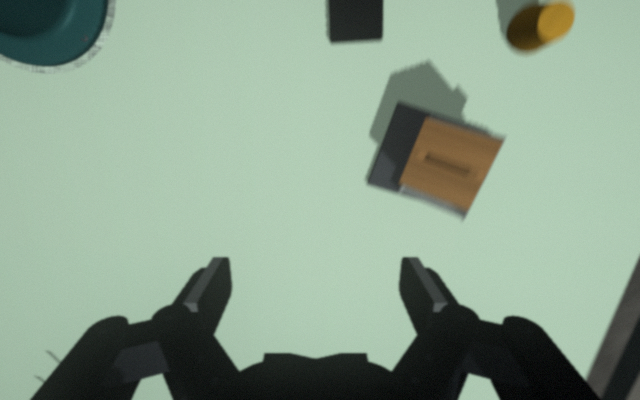

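The arm did not move because the rows left out "roll". From this spot the wrist picture shows the rack, with the slot at (447,162), so I'll measure it now.

```bash
cat >> h.py <<'E'
def slot(nm,c,n,fac=.75):
    im,_,cal=grab(nm);K=np.array(cal["intrinsics"]);T=np.linalg.inv(np.array(cal["world_to_cam"]));g=im.astype(int).sum(2)
    v,u=np.mgrid[:400,:640];d=np.stack([(u-K[0,2])/K[0,0],-(v-K[1,2])/K[1,1],-np.ones(u.shape)],-1)@T[:3,:3].T
    o=T[:3,3];X=o+d*(((c-o)@n)/(d@n))[...,None]
    y=np.cross(n,[0,0,1]);y/=np.linalg.norm(y);y=y if y[1]>0 else -y;x=np.cross(y,n)
    A=(X-c)@x*1000;B=(X-c)@y*1000
    inn=(abs(A)<36)&(abs(B)<25)&((d@n)<0);m=inn&(g<np.median(g[inn])*fac)
    q=np.c_[A[m],B[m]].astype(np.float32);r=cv2.minAreaRect(q)
    print(nm,m.sum(),"rect",r,"mean",q.mean(0),"mid3d",(c+r[0][0]*x/1000+r[0][1]*y/1000).round(4),"x",x.round(3),"y",y.round(3))
E
python3 - <<'E'
from h import *
c=np.array([.5508,-.2058,.0885]);n=np.array([-.484,.131,.866]);n/=np.linalg.norm(n)
im,P,_=grab("wrist");q=P[100:220,395:510].reshape(-1,3)
k=q[(abs((q-c)@n)<.006)];cc=k.mean(0);nn=np.linalg.svd(k-cc)[2][2];nn*=np.sign(nn[2])
print(len(k),cc.round(4),nn.round(3),np.degrees(np.arctan2(nn[1],nn[0])), "offset along n",((k-c)@n).mean()*1000)
slot("wrist",c,n);slot("wrist",c,n,.65)
E
```

```text
5183 [ 0.5534 -0.2057  0.0893] [-0.484  0.13   0.865] 164.94853977354106 offset along n -0.596153371701929
wrist 155 rect ((0.5303745269775391, -4.3162312507629395), (7.858879089355469, 52.9995231628418), 84.49507904052734) mean [-0.89602995 -3.8154368 ] mid3d [ 0.5501 -0.2101  0.0888] x [ 0.835 -0.226  0.501] y [ 0.261  0.965 -0.   ]
wrist 50 rect ((0.8931064605712891, -4.441439151763916), (2.982205867767334, 49.033782958984375), 87.59220123291016) mean [-0.09595558 -4.1441426 ] mid3d [ 0.5504 -0.2103  0.0889] x [ 0.835 -0.226  0.501] y [ 0.261  0.965 -0.   ]
```

Call:
step_arm(commands=[{"fingers": -1,"dx": 0.051,"dy": 0.028,"dz": 0,"roll": 0},{"fingers": -1,"dx": 0.102,"dy": 0.056,"dz": 0,"roll": 0},{"fingers": -1,"dx": 0.153,"dy": 0.083,"dz": 0,"roll": 0},{"fingers": -1,"dx": 0.204,"dy": 0.111,"dz": 0,"roll": 0},{"fingers": -1,"dx": 0.255,"dy": 0.139,"dz": 0,"roll": 0},{"fingers": -1,"dx": 0.306,"dy": 0.167,"dz": 0,"roll": 0},{"fingers": -1,"dx": 0.357,"dy": 0.195,"dz": 0,"roll": 0},{"fingers": -1,"dx": 0.407,"dy": 0.222,"dz": 0,"roll": 0}])

```text
time: 2.3
tool_pos: [0.5934, 0.1951, 0.3107]
tcp_rot: [2.183, 2.259, -0.002]
wrist_force: [0.6, -0.9, 1.2]
width: 0.998
grip_force: 0.0
```

```bash
python3 - <<'E'
from h import *
p,R=tool();im,P,c=grab("wrist");cv2.imwrite("pics/w2.png",np.clip(im*1.5,0,255).astype(np.uint8))
print(p,np.degrees(np.arctan2(R[1,1],R[0,1])))
m=(abs(P[...,0]-.59)<.04)&(abs(P[...,1]-.2)<.04)
for z in np.arange(.07,.21,.015):
  q=P[m&(abs(P[...,2]-z)<.0075)]
  if len(q)>5:print(z.round(3),len(q),np.percentile(q,[3,97],axis=0).round(4).tolist(),cv2.minAreaRect((q[:,:2]*1000).astype(np.float32)))
E
```

```text
[0.59340087 0.19510383 0.31067829] 1.966260573766844
0.07 2122 [[0.5644, 0.1632, 0.0645], [0.6219, 0.2381, 0.0675]] ((593.2529296875, 200.06515502929688), (59.83528518676758, 82.37818908691406), 2.5841400623321533)
0.085 62 [[0.5903, 0.2072, 0.0786], [0.5947, 0.2236, 0.0876]] ((593.0303344726562, 214.82247924804688), (5.016493320465088, 17.61229133605957), 1.9471375942230225)
0.115 26 [[0.5864, 0.209, 0.1088], [0.5991, 0.2107, 0.1216]] ((592.6871337890625, 209.8485107421875), (12.817789077758789, 1.8817616701126099), 1.6179420948028564)
0.13 37 [[0.5866, 0.2092, 0.1233], [0.5989, 0.2107, 0.1373]] ((592.115478515625, 209.7743377685547), (13.41325569152832, 3.024939775466919), 8.001956939697266)
0.145 37 [[0.5861, 0.2084, 0.1395], [0.5986, 0.2108, 0.1523]] ((592.08154296875, 209.81954956054688), (13.043968200683594, 2.5129547119140625), 8.780069351196289)
0.16 43 [[0.5863, 0.2083, 0.1534], [0.5992, 0.2108, 0.1667]] ((592.8964233398438, 209.74192810058594), (2.6297311782836914, 13.356795310974121), 87.05134582519531)
0.175 54 [[0.5858, 0.2079, 0.1688], [0.5992, 0.2108, 0.1815]] ((592.2955322265625, 209.3367919921875), (13.816112518310547, 3.219146251678467), 5.430020809173584)
0.19 407 [[0.5865, 0.1882, 0.1854], [0.5992, 0.2106, 0.1969]] ((592.9136352539062, 198.6149444580078), (13.067378997802734, 24.693143844604492), 1.9602597951889038)
```

View pics/w2.png

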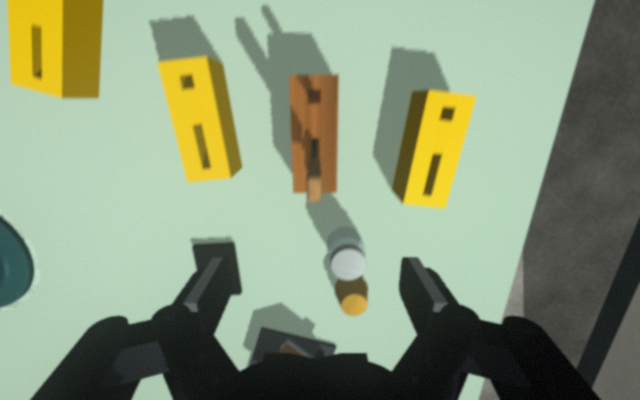

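The picture shows the paddle handle at (315,188), upright in the brown block. Measured handle centre is (0.5925, 0.199), 13x24 mm, top at 0.196, which all fits the given sizes. Descend and grip.

Call:
step_arm(commands=[{"fingers": -1,"dx": 0.004,"dy": -0.001,"dz": 0.05,"roll": 0},{"fingers": -1,"dx": 0.004,"dy": -0.001,"dz": 0.1,"roll": 0},{"fingers": -1,"dx": 0.004,"dy": -0.001,"dz": 0.15,"roll": 0},{"fingers": -1,"dx": 0.004,"dy": -0.001,"dz": 0.174,"roll": 0},{"fingers": 1,"dx": 0.004,"dy": -0.001,"dz": 0.174,"roll": 0},{"fingers": 1,"dx": 0.004,"dy": -0.001,"dz": 0.174,"roll": 0},{"fingers": 1,"dx": 0.004,"dy": -0.001,"dz": 0.174,"roll": 0},{"fingers": 1,"dx": 0.004,"dy": -0.001,"dz": 0.174,"roll": 0}], squeeze=30)

```text
time: 3.35
tool_pos: [0.5915, 0.2, 0.1391]
tcp_rot: [2.178, 2.262, 0.004]
wrist_force: [-6.0, -0.7, 6.1]
width: 0.156
grip_force: 30.3
```

Call:
step_arm(commands=[{"fingers": 1,"dx": 0,"dy": 0,"dz": 0,"roll": 0},{"fingers": 1,"dx": 0,"dy": 0,"dz": 0,"roll": 0},{"fingers": 1,"dx": 0,"dy": 0,"dz": 0,"roll": 0},{"fingers": 1,"dx": 0,"dy": 0,"dz": 0,"roll": 0}], squeeze=30)

```text
time: 3.85
tool_pos: [0.5915, 0.2002, 0.1391]
tcp_rot: [2.177, 2.263, 0.003]
wrist_force: [-1.1, -0.9, 6.0]
width: 0.164
grip_force: 30.4
```

Gripped at 14 mm. The tool stays vertical, so I'll tilt the paddle in the pads: lift it partway, then swing the handle about the pocket mouth's edge.

Call:
step_arm(commands=[{"fingers": 1,"dx": 0,"dy": 0,"dz": -0.02,"roll": 0},{"fingers": 1,"dx": 0,"dy": 0,"dz": -0.038,"roll": 0},{"fingers": 1,"dx": 0.007,"dy": 0,"dz": -0.039,"roll": 0},{"fingers": 1,"dx": 0.014,"dy": 0,"dz": -0.04,"roll": 0},{"fingers": 1,"dx": 0.014,"dy": 0,"dz": -0.04,"roll": 0}], squeeze=25)

```text
time: 4.47
tool_pos: [0.5897, 0.2143, 0.1768]
tcp_rot: [-2.177, -2.264, 0.001]
wrist_force: [0.8, -2.0, -0.1]
width: 0.161
grip_force: 29.8
```

Call:
step_arm(commands=[{"fingers": 1,"dx": 0.011,"dy": 0,"dz": 0,"roll": 0},{"fingers": 1,"dx": 0.023,"dy": 0,"dz": 0,"roll": 0},{"fingers": 1,"dx": 0.034,"dy": 0,"dz": 0.001,"roll": 0},{"fingers": 1,"dx": 0.046,"dy": 0,"dz": 0.004,"roll": 0},{"fingers": 1,"dx": 0.057,"dy": 0,"dz": 0.007,"roll": 0},{"fingers": 1,"dx": 0.061,"dy": 0,"dz": 0.008,"roll": 0},{"fingers": 1,"dx": 0.061,"dy": 0,"dz": 0.008,"roll": 0}], squeeze=25)

```text
time: 5.35
tool_pos: [0.5875, 0.2755, 0.169]
tcp_rot: [-2.178, -2.264, -0.0]
wrist_force: [-0.9, -2.1, 0.4]
width: 0.158
grip_force: 29.9
```

```bash
python3 - <<'E'
from h import *
im,P,c=grab("side");cv2.imwrite("pics/s2.png",cv2.resize(im[130:350,200:420],None,fx=2.7,fy=2.7,interpolation=cv2.INTER_CUBIC))
print(tool()[0],read_state()["wrist_force"])
E
```

```text
[0.58762605 0.27535315 0.16919017] [-0.40177045 -0.89961794 -1.15963597]
```

View pics/s2.png

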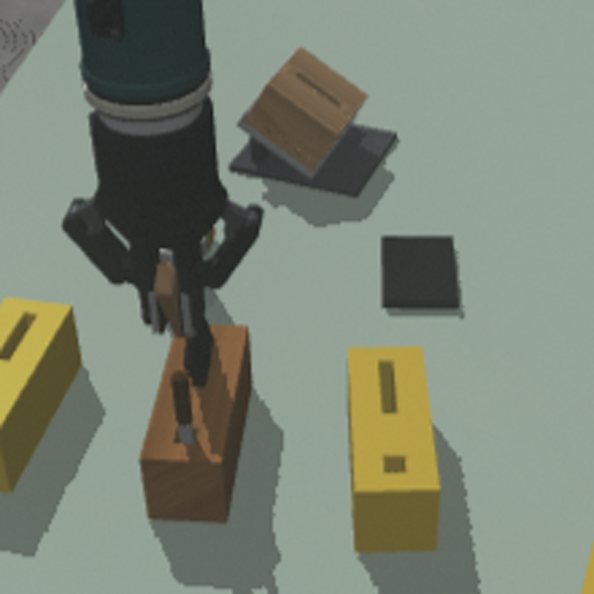

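The handle has swung and the blade now leans in the pocket, at crop (200,355). Lift clear.

Call:
step_arm(commands=[{"fingers": 1,"dx": 0,"dy": 0,"dz": -0.04,"roll": 0},{"fingers": 1,"dx": 0,"dy": 0,"dz": -0.08,"roll": 0},{"fingers": 1,"dx": 0,"dy": 0,"dz": -0.11,"roll": 0},{"fingers": 1,"dx": 0,"dy": 0,"dz": -0.11,"roll": 0},{"fingers": 1,"dx": 0,"dy": 0,"dz": -0.11,"roll": 0}], squeeze=40)

```text
time: 6.02
tool_pos: [0.5872, 0.2747, 0.2779]
tcp_rot: [-2.178, -2.263, 0.001]
wrist_force: [0.2, -0.2, -1.5]
width: 0.159
grip_force: 41.5
```

Call:
step_arm(commands=[{"fingers": 1,"dx": -0.055,"dy": -0.018,"dz": 0,"roll": -9},{"fingers": 1,"dx": -0.11,"dy": -0.036,"dz": 0,"roll": -18},{"fingers": 1,"dx": -0.165,"dy": -0.055,"dz": 0,"roll": -27},{"fingers": 1,"dx": -0.22,"dy": -0.073,"dz": 0,"roll": -36},{"fingers": 1,"dx": -0.275,"dy": -0.091,"dz": 0,"roll": -45},{"fingers": 1,"dx": -0.33,"dy": -0.109,"dz": 0,"roll": -54},{"fingers": 1,"dx": -0.385,"dy": -0.128,"dz": 0,"roll": -63},{"fingers": 1,"dx": -0.44,"dy": -0.146,"dz": 0,"roll": -73}])

```text
time: 7.02
tool_pos: [0.4579, -0.1681, 0.2768]
tcp_rot: [-0.414, -3.111, -0.002]
wrist_force: [0.3, -0.1, -0.7]
width: 0.156
grip_force: 41.4
```

Call:
step_arm(commands=[{"fingers": 1,"dx": 0,"dy": 0,"dz": 0,"roll": 0},{"fingers": 1,"dx": 0,"dy": 0,"dz": 0,"roll": 0},{"fingers": 1,"dx": 0,"dy": 0,"dz": 0,"roll": 0}])

```text
time: 7.4
tool_pos: [0.4598, -0.1657, 0.2783]
tcp_rot: [-0.42, -3.112, -0.001]
wrist_force: [0.7, 0.8, -0.8]
width: 0.162
grip_force: 41.4
```

```bash
cat >> h.py <<'E'
N=np.array([-.483,.129,.866]);N/=np.linalg.norm(N);Y=np.array([.259,.966,0]);X=np.cross(Y,N);M=np.array([.550,-.2095,.0885])
def blade(nm,save=None):
    p,R=tool();im,P,c=grab(nm);g=p-R[:,2]*.019
    d=P-g;a=d@N;b=d@Y;x=d@X
    m=(a>-.17)&(a<-.045)&(abs(b)<.025)&(abs(x)<.07)&(im.astype(int).sum(2)<200)&(((P-M)@N)>.006)
    L=np.stack([x,b,a],-1)*1000
    for z in range(-165,-60,15):
        q=L[m&(abs(L[...,2]-z)<7.5)]
        if len(q)>4:print(z,len(q),np.percentile(q,[4,50,96],axis=0).round(1)[:,:2].tolist())
    q=L[m];print(nm,"a-range",np.percentile(q[:,2],[1,99]).round(1),"tool",p.round(4),"closeang",np.degrees(np.arctan2(R[1,1],R[0,1])).round(2),"grip in cradle xyz mm",np.array([(g-M)@v*1000 for v in(X,Y,N)]).round(1))
    if save:cv2.imwrite(save,im)
    return L,m,im
E
python3 - <<'E'
from h import *
blade("side","pics/s3f.png");blade("top");blade("wrist")
im=cv2.imread("pics/s3f.png");cv2.imwrite("pics/s3.png",cv2.resize(im[60:240,230:400],None,fx=3.3,fy=3.3,interpolation=cv2.INTER_CUBIC))
E
```

```text
-150 44 [[-15.8, -1.8], [7.1, 2.6], [27.6, 5.0]]
-135 89 [[-16.2, -0.7], [6.1, 2.4], [28.5, 5.7]]
-120 85 [[-15.4, -1.7], [5.8, 1.8], [27.6, 4.7]]
-105 91 [[-16.6, -1.6], [5.5, 2.1], [28.0, 5.3]]
-90 88 [[-15.2, -1.2], [7.2, 2.3], [28.4, 5.7]]
-75 73 [[-16.3, -1.9], [4.4, 2.2], [27.7, 6.1]]
side a-range [-149.9  -52. ] tool [ 0.4598 -0.1657  0.2783] closeang 74.61 grip in cradle xyz mm [ 19.2  18.9 230. ]
-150 15 [[-18.5, -1.7], [5.7, 2.1], [30.3, 2.7]]
-135 28 [[-18.6, -2.1], [14.3, 2.1], [30.3, 2.8]]
-120 27 [[-13.9, -0.8], [11.2, 2.2], [30.5, 3.1]]
-105 19 [[-15.5, 1.6], [7.9, 2.2], [29.3, 3.1]]
-90 7 [[-8.7, 2.0], [0.3, 2.4], [24.5, 3.5]]
top a-range [-150.4  -93.6] tool [ 0.46   -0.1656  0.2786] closeang 74.65 grip in cradle xyz mm [ 19.4  19.1 230.2]
-75 144 [[-17.6, -1.4], [-11.5, 1.2], [-5.4, 3.8]]
wrist a-range [-75. -72.] tool [ 0.4601 -0.1657  0.2789] closeang 74.67 grip in cradle xyz mm [ 19.7  19.  230.4]
```

View pics/s3.png

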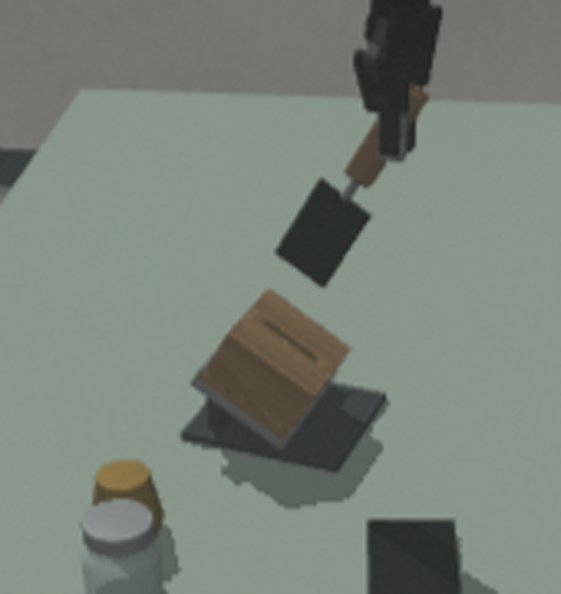

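The blade hangs parallel to the slot's axis at crop (322,232), and the slot is at (290,340). Blade centre is about +6 mm in cradle x from the grip, with constant offset along the length, so the tilt matches. Next I'll work out the tool-axis steps.

```bash
python3 - <<'E'
from h import *
p,R=tool()
for n,v in(("X",X),("Y",Y),("N",N)):print(n,(R.T@v).round(4))
print("to pre(tip 20 above)",(R.T@(X*-.0255+Y*-.0185+N*-.060)).round(4), rel(p))
E
```

```text
X [-0.866   0.0051 -0.5003]
Y [5.8000e-03 1.0001e+00 2.0000e-04]
N [ 0.5002 -0.0032 -0.8659]
to pre(tip 20 above) [-0.008  -0.0184  0.0647] [0. 0. 0.]
```

Call:
step_arm(commands=[{"fingers": 1,"dx": 0.006,"dy": -0.006,"dz": 0,"roll": 0},{"fingers": 1,"dx": 0.014,"dy": -0.013,"dz": 0,"roll": 0},{"fingers": 1,"dx": 0.022,"dy": -0.018,"dz": 0.012,"roll": 0},{"fingers": 1,"dx": 0.012,"dy": -0.018,"dz": 0.03,"roll": 0},{"fingers": 1,"dx": 0.002,"dy": -0.018,"dz": 0.047,"roll": 0},{"fingers": 1,"dx": -0.008,"dy": -0.018,"dz": 0.065,"roll": 0},{"fingers": 1,"dx": -0.008,"dy": -0.018,"dz": 0.065,"roll": 0},{"fingers": 1,"dx": -0.008,"dy": -0.018,"dz": 0.065,"roll": 0}])

```text
time: 8.55
tool_pos: [0.463, -0.1864, 0.2141]
tcp_rot: [-0.421, -3.112, -0.0]
wrist_force: [0.7, -0.3, -0.7]
width: 0.157
grip_force: 41.3
```

```bash
python3 - <<'E'
from h import *
blade("side","pics/s4f.png");blade("top","pics/t4f.png")
slot("side",M,N,.8);slot("top",M,N,.7)
a=cv2.imread("pics/s4f.png")[125:210,275:365];b=cv2.imread("pics/t4f.png")[145:225,385:475]
f=lambda i:cv2.resize(i,(390,360),interpolation=cv2.INTER_CUBIC)
cv2.imwrite("pics/c4.png",np.hstack([f(a),f(np.clip(b*1.6,0,255).astype(np.uint8))]))
E
```

```text
-150 43 [[-15.9, -1.1], [9.0, 1.5], [28.8, 4.0]]
-135 74 [[-16.0, -1.7], [5.5, 1.5], [27.8, 4.9]]
-120 72 [[-15.1, -1.5], [7.1, 2.0], [27.7, 5.2]]
-105 79 [[-15.6, -2.1], [5.7, 2.6], [28.4, 5.8]]
-90 82 [[-15.3, -1.2], [6.7, 2.0], [26.9, 6.1]]
-75 64 [[-15.6, -0.7], [4.3, 2.4], [28.3, 5.3]]
side a-range [-150.3  -69.8] tool [ 0.463  -0.1864  0.2141] closeang 74.58 grip in cradle xyz mm [ -5.7  -0.2 170.2]
-150 18 [[-13.8, -3.7], [16.7, 1.8], [29.4, 2.4]]
-135 20 [[-15.8, -3.4], [9.0, 1.9], [28.1, 2.5]]
-120 27 [[-18.3, -1.2], [9.0, 2.2], [29.6, 2.6]]
-105 28 [[-13.9, -2.2], [10.4, 1.9], [29.9, 2.7]]
-90 19 [[-9.4, 0.4], [14.2, 2.2], [29.7, 2.5]]
-75 9 [[0.5, 2.1], [15.0, 2.4], [31.0, 2.9]]
top a-range [-153.2  -73.4] tool [ 0.4631 -0.1865  0.2146] closeang 74.58 grip in cradle xyz mm [ -5.3  -0.3 170.6]
side 11 rect ((2.267620086669922, -11.762247085571289), (25.499635696411133, 44.65191650390625), 88.4728012084961) mean [ 2.2996943 -8.459023 ] mid3d [ 0.5489 -0.2214  0.0896] x [ 0.837 -0.223  0.5  ] y [ 0.258  0.966 -0.   ]
top 197 rect ((-4.108556747436523, -10.897278785705566), (27.329143524169922, 62.49637222290039), 89.94290161132812) mean [ -8.571493 -11.502846] mid3d [ 0.5438 -0.2191  0.0864] x [ 0.837 -0.223  0.5  ] y [ 0.258  0.966 -0.   ]
```

View pics/c4.png

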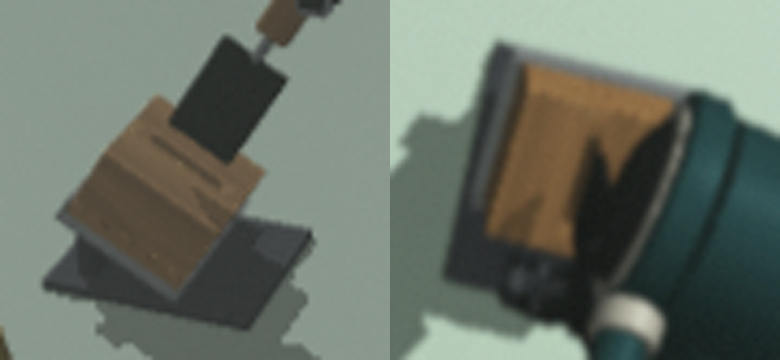

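Side view (left): the blade hovers about 20 mm above the face, with the slot visible at crop (152,137)–(222,188). I'll get the slot's sideways position from the same side camera that measured the blade.

```bash
python3 - <<'E'
from h import *
cal=calibration("side");K=np.array(cal["intrinsics"]);W=np.array(cal["world_to_cam"])
def proj(p):
    q=W[:3,:3]@p+W[:3,3];return K[0,2]+K[0,0]*q[0]/-q[2],K[1,2]+K[1,1]*-q[1]/-q[2]
for f in("side.npz",None):
    im=np.load(f)["im"] if f else cv2.imread("pics/s4f.png")
    g=im.astype(np.float32).sum(2)
    A=np.arange(-40,41,2.);B=np.arange(-16,17,1.)
    uv=np.array([[proj(M+X*a/1000+Y*b/1000) for b in B] for a in A],np.float32)
    r=cv2.remap(g,uv[...,0],uv[...,1],cv2.INTER_CUBIC)
    k=abs(A)<22;pr=np.median(r[k],0);print("B profile",dict(zip(B.astype(int).tolist(),pr.round().astype(int).tolist())))
    bi=np.argmin(pr[4:-4])+4;print("A profile",dict(zip(A.astype(int).tolist(),r[:,bi].round().astype(int).tolist())))
E
```

```text
B profile {-16: 271, -15: 270, -14: 270, -13: 272, -12: 274, -11: 277, -10: 279, -9: 278, -8: 276, -7: 272, -6: 264, -5: 252, -4: 243, -3: 233, -2: 226, -1: 220, 0: 218, 1: 219, 2: 225, 3: 236, 4: 246, 5: 256, 6: 264, 7: 272, 8: 279, 9: 284, 10: 287, 11: 290, 12: 292, 13: 292, 14: 292, 15: 290, 16: 288}
A profile {-40: 272, -38: 276, -36: 289, -34: 298, -32: 300, -30: 290, -28: 253, -26: 222, -24: 220, -22: 219, -20: 217, -18: 216, -16: 214, -14: 214, -12: 219, -10: 224, -8: 224, -6: 218, -4: 218, -2: 216, 0: 217, 2: 227, 4: 218, 6: 217, 8: 217, 10: 217, 12: 220, 14: 218, 16: 222, 18: 219, 20: 217, 22: 220, 24: 219, 26: 219, 28: 237, 30: 262, 32: 274, 34: 276, 36: 284, 38: 293, 40: 298}
B profile {-16: 264, -15: 263, -14: 264, -13: 264, -12: 265, -11: 268, -10: 269, -9: 270, -8: 268, -7: 264, -6: 255, -5: 245, -4: 236, -3: 226, -2: 219, -1: 213, 0: 210, 1: 211, 2: 218, 3: 227, 4: 237, 5: 246, 6: 255, 7: 263, 8: 269, 9: 275, 10: 279, 11: 282, 12: 283, 13: 284, 14: 283, 15: 282, 16: 282}
A profile {-40: 263, -38: 269, -36: 281, -34: 287, -32: 290, -30: 277, -28: 244, -26: 217, -24: 211, -22: 207, -20: 207, -18: 210, -16: 204, -14: 204, -12: 213, -10: 216, -8: 217, -6: 210, -4: 212, -2: 209, 0: 208, 2: 215, 4: 208, 6: 210, 8: 210, 10: 207, 12: 210, 14: 209, 16: 213, 18: 211, 20: 211, 22: 213, 24: 210, 26: 210, 28: 229, 30: 253, 32: 267, 34: 269, 36: 274, 38: 285, 40: 291}
```

Call:
step_arm(commands=[{"fingers": 1,"dx": -0.004,"dy": 0.001,"dz": 0.007,"roll": 0},{"fingers": 1,"dx": -0.008,"dy": 0.001,"dz": 0.014,"roll": 0},{"fingers": 1,"dx": -0.011,"dy": 0.001,"dz": 0.019,"roll": 0},{"fingers": 1,"dx": -0.014,"dy": 0.001,"dz": 0.024,"roll": 0},{"fingers": 1,"dx": -0.014,"dy": 0.001,"dz": 0.024,"roll": 0}])

```text
time: 9.38
tool_pos: [0.4764, -0.1891, 0.1895]
tcp_rot: [-0.422, -3.112, -0.001]
wrist_force: [-0.2, 0.6, -1.0]
width: 0.16
grip_force: 41.4
```

No contact force with the tip about 8 mm in. Carry on in.

Call:
step_arm(commands=[{"fingers": 1,"dx": -0.004,"dy": 0,"dz": 0.007,"roll": 0},{"fingers": 1,"dx": -0.008,"dy": 0,"dz": 0.014,"roll": 0},{"fingers": 1,"dx": -0.012,"dy": 0,"dz": 0.021,"roll": 0},{"fingers": 1,"dx": -0.015,"dy": 0,"dz": 0.026,"roll": 0},{"fingers": 1,"dx": -0.015,"dy": 0,"dz": 0.026,"roll": 0}])

```text
time: 10.0
tool_pos: [0.4908, -0.1931, 0.1636]
tcp_rot: [-0.422, -3.112, -0.001]
wrist_force: [0.8, 0.8, -1.1]
width: 0.161
grip_force: 41.4
```

```bash
python3 - <<'E'
from h import *
blade("side","pics/s5f.png");print(read_state()["wrist_force"])
E
```

```text
-105 39 [[-15.8, -1.1], [3.8, 2.8], [28.7, 6.0]]
-90 82 [[-15.9, -1.4], [6.3, 2.1], [28.7, 5.8]]
-75 58 [[-15.2, -1.4], [6.3, 2.1], [27.8, 5.7]]
side a-range [-105.4  -47.6] tool [ 0.4908 -0.1931  0.1636] closeang 74.57 grip in cradle xyz mm [ -6.2   0.5 112.2]
[ 0.37883026  1.09413234 -1.54806031]
```

The tip is 38 mm in. Push gently to the floor.

Call:
step_arm(commands=[{"fingers": 1,"dx": -0.003,"dy": 0,"dz": 0.005,"roll": 0},{"fingers": 1,"dx": -0.005,"dy": 0,"dz": 0.008,"roll": 0},{"fingers": 1,"dx": -0.006,"dy": 0,"dz": 0.01,"roll": 0},{"fingers": 1,"dx": -0.0065,"dy": 0,"dz": 0.011,"roll": 0},{"fingers": 1,"dx": -0.0065,"dy": 0,"dz": 0.011,"roll": 0}])

```text
time: 10.68
tool_pos: [0.4959, -0.1947, 0.1567]
tcp_rot: [-0.421, -3.11, -0.0]
wrist_force: [-13.5, 5.6, 21.5]
width: 0.16
grip_force: 44.7
```

Call:
step_arm(commands=[{"fingers": 1,"dx": -0.001,"dy": 0,"dz": 0.0015,"roll": 0},{"fingers": 1,"dx": -0.001,"dy": 0,"dz": 0.0015,"roll": 0},{"fingers": 1,"dx": -0.001,"dy": 0,"dz": 0.0015,"roll": 0}])

```text
time: 11.05
tool_pos: [0.4961, -0.1947, 0.1568]
tcp_rot: [-0.421, -3.109, -0.0]
wrist_force: [-19.3, 6.8, 31.2]
width: 0.158
grip_force: 46.1
```

```bash
python3 - <<'E'
from h import *
L,m,im=blade("side","pics/s6f.png");print(read_state()["wrist_force"])
cv2.imwrite("pics/c6.png",cv2.resize(im[110:210,265:365],(600,600),interpolation=cv2.INTER_CUBIC))
# shank/blade top: blade visible top corner height above face
p=L[...,2];_=[print(k) for k in [np.percentile(L[m][:,2],[99.5])]]
E
```

```text
-90 79 [[-16.4, -2.0], [6.4, 1.9], [28.5, 5.6]]
-75 56 [[-15.4, -0.8], [5.3, 2.3], [27.5, 5.6]]
side a-range [-97.3 -46.5] tool [ 0.4961 -0.1947  0.1568] closeang 74.59 grip in cradle xyz mm [ -4.7   0.3 103.5]
[-19.9312367    6.34144092  32.06068994]
[-46.06765005]
```

View pics/c6.png

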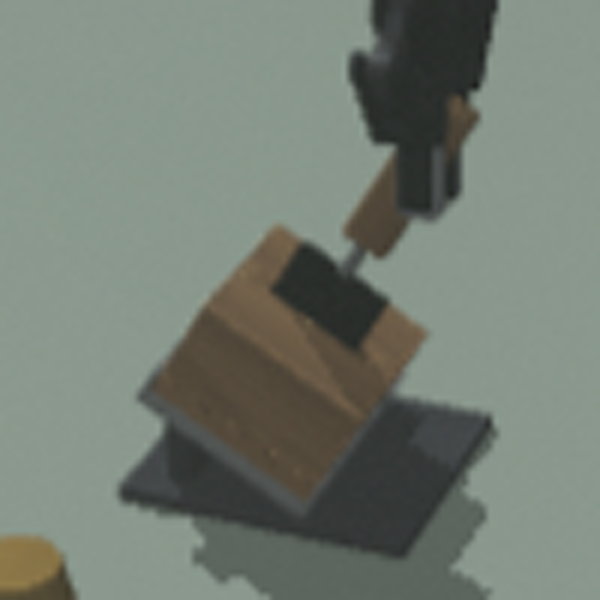

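The blade is home: 32 N along the slot axis with no further motion, and about 30 mm of blade is still showing at crop (330,295). Ease the press, open, and back up.

Call:
step_arm(commands=[{"fingers": 1,"dx": 0.0015,"dy": 0,"dz": -0.003,"roll": 0},{"fingers": 1,"dx": 0.0015,"dy": 0,"dz": -0.003,"roll": 0}])

```text
time: 11.35
tool_pos: [0.4961, -0.1946, 0.1568]
tcp_rot: [-0.422, -3.112, -0.0]
wrist_force: [-8.0, 3.8, 13.5]
width: 0.156
grip_force: 43.5
```

Call:
step_arm(commands=[{"fingers": -1,"dx": 0,"dy": 0,"dz": 0,"roll": 0},{"fingers": -1,"dx": 0,"dy": 0,"dz": 0,"roll": 0},{"fingers": -1,"dx": 0,"dy": 0,"dz": 0,"roll": 0},{"fingers": -1,"dx": 0,"dy": 0,"dz": 0,"roll": 0},{"fingers": -1,"dx": 0,"dy": 0,"dz": 0,"roll": 0},{"fingers": -1,"dx": 0,"dy": 0,"dz": 0,"roll": 0}])

```text
time: 12.1
tool_pos: [0.4968, -0.1948, 0.1547]
tcp_rot: [-0.422, -3.113, -0.0]
wrist_force: [0.1, -0.2, -0.6]
width: 0.999
grip_force: 0.0
```

Call:
step_arm(commands=[{"fingers": -1,"dx": 0,"dy": 0,"dz": -0.03,"roll": 0},{"fingers": -1,"dx": 0,"dy": 0,"dz": -0.08,"roll": 0},{"fingers": -1,"dx": 0,"dy": 0,"dz": -0.14,"roll": 0},{"fingers": -1,"dx": 0,"dy": 0,"dz": -0.18,"roll": 0},{"fingers": -1,"dx": 0,"dy": 0,"dz": -0.18,"roll": 0},{"fingers": -1,"dx": 0,"dy": 0,"dz": -0.18,"roll": 0}])

```text
time: 12.85
tool_pos: [0.4965, -0.1947, 0.3342]
tcp_rot: [-0.422, -3.113, -0.0]
wrist_force: [-0.2, 0.5, -0.4]
width: 1.001
grip_force: 0.0
```

```bash
python3 - <<'E'
from h import *
im,P,c=grab("side");cv2.imwrite("pics/c7.png",cv2.resize(im[100:340,220:400],(600,800))[:,:] if 0 else cv2.resize(im[100:330,220:400],(469,600),interpolation=cv2.INTER_CUBIC))
d=P-M;x=d@X*1000;y=d@Y*1000;z=d@N*1000
m=(z>6)&(z<145)&(abs(y)<25)&(abs(x)<60)
for a in range(8,145,12):
    k=m&(abs(z-a)<6)
    if k.sum()>3:print(a,k.sum(),np.percentile(x[k],[4,96]).round(1),np.median(y[k]).round(1))
print("end z",np.percentile(z[m],99.5),read_state()["width"])
E
```

```text
8 36 [-23.7  18.5] 2.8
20 61 [-27.   18.6] 2.6
32 63 [-28.4  16. ] 2.2
44 13 [-11.9  15.8] 1.5
56 17 [-20.8  -1.7] 4.6
68 35 [-23.5  -0. ] 5.7
80 29 [-24.2  -2.5] 5.4
92 35 [-25.4  -4. ] 5.8
104 30 [-26.9  -5.9] 5.0
116 33 [-28.9  -7.6] 6.4
128 35 [-30.2  -9.1] 5.9
140 41 [-32.  -10.5] 4.2
end z 144.3894114121211 1.0035383124588726
```

View pics/c7.png

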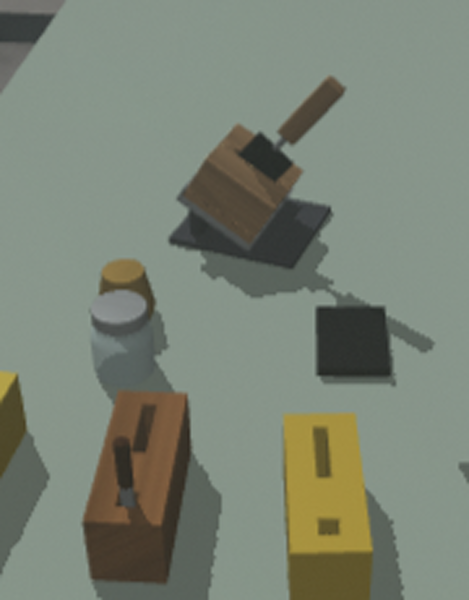

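The paddle stands in the slot leaning along its slope, and the mould, jar, slab and reamer are in place. One number is still unsure: my 145 mm window clipped the handle's end height.

```bash
python3 - <<'E'
from h import *
for nm in("side","wrist","top"):
    im,P,c=grab(nm);d=P-M;x=d@X*1000;y=d@Y*1000;z=d@N*1000
    a=np.array([-.13,0,.9915])
    s=x*a[0]+z*a[2]  # along paddle axis
    m=(z>60)&(z<175)&(abs(y)<20)&(x>-45)&(x<10)
    f=(abs(z)<4)&(abs(x)<40)&(abs(y)<38)&(abs(y)>8)
    if m.sum()>20: print(nm,m.sum(),"axial top",np.percentile(s[m],[90,97,99.5]).round(1),"face z",np.median(z[f]).round(2))
E
```

```text
side 253 axial top [141.7 145.  145.6] face z 1.68
wrist 723 axial top [143.2 143.8 144.3] face z -0.31
top 198 axial top [143.6 145.6 146.4] face z 0.52
```

All three cameras put the tip about 46 mm below the face, against a limit of 43. The tilt is about 0.13 rad (limit 0.22) and x is about +3 mm. Handing in.

```bash
python3 -c "
from workcell import *
print(finish_job())"
```

```text
the job is handed in; nothing more can be done
None
```

The paddle is released and standing in the rack's slot, its tip about 46 mm below the face (43 needed) and its axis about 0.13 rad off the slot's (0.22 allowed); the reamer, slab, mould and jar look unmoved, and I handed the job in at about 13 s, but no verdict came back.

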